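# Knock the cast bars out of the mould

### The arm

A 7-joint arm with a two-finger parallel gripper is mounted at the origin on a cart in front of the work surface, level with it; the furniture and walls round the work are solid. World frame = base frame: x ahead of the robot, y to its left, z up, the work surface at z = 0. Lengths are in mm, angles in rad, forces in N, time in s.
With the tool pointing down it reaches from about 400 to 875 mm from the base axis. Payload 4.4 kg.
Tool frame: the origin (TCP) lies on the centre line of the jaws, within the pads' length; the fingertips stand 25 mm ahead of it and the grasp point (between the pads) lies 6 mm ahead of it (ctrl.finger_overhang is the distance from the TCP to the fingertips, in mm); z points along the fingers, y is the line along which they close (so a half turn about z gives the same grasp; the last joint's range is limited). The gripper opens to 85 mm and grips with 20 to 120 N. Pads are 22 mm wide; open, the fingers measure 114 mm over their backs; the gripper's body (76 mm by 85 mm) begins 54 mm behind the grasp point. The pads swing forward as they close: fully open they stand 13 mm farther back than shut.
Start: joints at [-1.233, 0.628, 0.038, 1.517, -0.027, 0.996, -0.02], TCP at [255.374, 597.747, 256.313] pointing down, gripper open.
Joint ranges: [-3.06, 3.06], [-0.37, 2.12], [-1.25, 1.32], [0.18, 2.47], [-1.1, 4.24], [0.23, 1.98], [-2.94, 2.94]. Speed limits (rad/s): [2.57, 2.57, 3.14, 3.14, 3.14, 3.14, 3.14].

### API

Orientations are given as [roll, pitch, yaw] about the fixed x, y, z axes, in that order (R = Rz(yaw) Ry(pitch) Rx(roll)).
In Python, from cell import ctrl gives the robot as it stands. The module is installed in compiled form; this text tells all that it offers.
- The arm moves only by the tool play_rows, never from a script. Its argument "targets" is a list of rows, each a list of 5 numbers: the closure, from 0 (fully open) to 1 (shut), then the shift along the tool's x, y, z in cm, then the turn about the tool's z in degrees. In form: [[gripper, dx, dy, dz, spin], ...]. A call has 1 to 10 rows; each row is the pose to reach, as a shift and turn from the pose commanded when the call began, along the tool's axes at that moment; what a row does not reach only later rows make up. A row lasts 1/10 s, in which the tool goes at most 50 mm and 8.59 degrees, less where a joint would pass 70% of its speed; a pose out of reach is approached as far as the arm can. A call with a gripper value outside its range is refused whole. The fingers move at their own pace and stop on an object; the grip force is fixed at half the most. Time passes only in rows, so rows that repeat a pose let the fingers close. It gives the time, the measured TCP pose, the force, the opening and the grip force at its end, in the units of the state.
- ctrl.read_state(): the state, without advancing time (a new reading comes with each control period).
- ctrl.get_image(name): name is "side" or "top"; returns (picture, depth): 480x640x3 uint8, red, green, blue; 480x640 float32, mm along the optical axis (not along the pixel's ray), 0 where there is no reading.
- ctrl.calibration(name): a dict with "vfov" (degrees; the focal length in pixels is half the picture's height over the tangent of half this angle, whatever the lens; pixels are square), "cx", "cy" (the principal point, pixels), "extrinsics" (4x4, takes a point from camera to world coordinates). Camera axes: x right, y down, z forward; pixel columns grow to the right and rows downward; lengths in mm; the calibration is good to about 2 mm. A picture is of the moment at which its call begins. calibration takes no time and is no camera call.
- ctrl.finish_job(): hands the job in; it is judged then, once.
Trained networks look in the newest picture that a camera, given by its name, has taken for a name from the list of things; names that differ only in an ending like _2 or _b are one class to them, and where a whole thing is asked for, a point or a joint stands for the part that bears it (a point fixed in the world has none). Each returns a list of dicts, best first, with "confidence" (0 to 1); they miss things now and then, are a little off and sometimes report something else, mostly with a low value. They report only what shows in the picture. A call takes as long as a camera call. They do not tell look-alikes from the thing itself.
- ctrl.search_frame(camera, name): "bbox" ([left, top, right, bottom] in pixels, round what is visible of it).
- ctrl.trace(camera, name): "pixels" (480x640 bool, what is visible of it) and "bbox" ([left, top, right, bottom] in pixels, round what is visible of it).
The state is a dict: "clock": time; "qpos": joint angles; "qd": joint speeds; "tau": joint torques, N m; "eef_pos": TCP position; "tool_rot": TCP orientation; "force": force on the tool from outside, world axes, zero at the start; "torque": the same for the moment, N m; "width": finger opening in mm; "gripper_force": force on a finger pad.
Only numpy, scipy, OpenCV 4.12 (cv2) and the standard library are available. Lean on these libraries where they do the work, as an engineer would, in place of code of your own. Each camera call takes 0.05 s, during which the arm holds its last target. There are 200 camera calls.

### The job

Cast solder bars are stuck in some of the three nests of the knockout mould. Turn the mould's knob clockwise until it clicks past its detent so that the keeper strip slides clear, push each stuck bar up with the knockout rod under its nest, and lay every bar down flat on the floor of the wooden tray, none on top of another. When all the bars are in the tray, push all the rods fully down again and turn the knob back until it clicks home; leave the bottle, the spool and the pliers where they are.

Things in the scene. Friction and masses are not known exactly. Their poses are not given: they have to be found in the camera images.
- mould: dark steel knockout mould, fixed to the bench. Origin on the bench surface under the middle nest; x axis points to its rear (the rods' grips stand at its front, -x), y to its knob end, z up. A block, x from -58 to +68 mm, y from -86 to +140 mm, on end cheeks, open underneath at the front; top face 84 mm above the bench. Three open-topped nests in a row at y = -54, 0, +54 mm
- nest1 (a point): centre of the mouth of nest 1 (y = -54 mm on the mould), at the top face. Each nest is 83 mm (x) by 27 mm (y) and 26 mm deep, with a 12 mm hole in the middle of its floor for its knockout rod. A bar in its nest lies on that floor, its top 4 mm below the top face, so it cannot be grasped until it is knocked out
- nest2 (a point): centre of the mouth of nest 2 (y = 0), at the top face; like nest 1
- nest3 (a point): centre of the mouth of nest 3 (y = +54 mm, next to the knob), at the top face; like nest 1
- keeper_mid (a point): centre of the top of the steel keeper strip, 14 mm wide (mould's x), 156 mm long, 5 mm thick, which lies on the mould's top face across the rear ends of all three nests when locked and 16 mm further to the rear when released; the knob drives it
- rod1_grip (a point): centre of the black upright grip of knockout rod 1, in front of nest 1, 98 mm from the nest's centre; grip 28 mm (mould's x) by 14 mm (y) by 30 mm high, its centre 73 mm above the bench when the rod is down, free on all sides (26 mm to the block, 40 mm to the next grip); pinch it across the 14 mm from above and lift, or push down on its top
- rod1 (a joint): height of knockout rod 1 (m): 0 fully down (its tip level with the nest floor), 0.020 fully up; it rises through the floor of nest 1 and lifts the bar, which then stands 15 mm proud of the top face with 6 mm still in the nest. Stiff (6 N of friction): it stays where it is left, even under a bar; lifting rod and bar takes about 10 N. Under the locked keeper strip a bar only tips askew and stays caught
- rod2_grip (a point): centre of the black upright grip of knockout rod 2, in front of nest 2, 98 mm from the nest's centre; grip 28 mm (mould's x) by 14 mm (y) by 30 mm high, its centre 73 mm above the bench when the rod is down, free on all sides (26 mm to the block, 40 mm to the next grip); pinch it across the 14 mm from above and lift, or push down on its top
- rod2 (a joint): height of knockout rod 2 (m): 0 fully down (its tip level with the nest floor), 0.020 fully up; it rises through the floor of nest 2 and lifts the bar, which then stands 15 mm proud of the top face with 6 mm still in the nest. Stiff (6 N of friction): it stays where it is left, even under a bar; lifting rod and bar takes about 10 N. Under the locked keeper strip a bar only tips askew and stays caught
- rod3_grip (a point): centre of the black upright grip of knockout rod 3, in front of nest 3, 98 mm from the nest's centre; grip 28 mm (mould's x) by 14 mm (y) by 30 mm high, its centre 73 mm above the bench when the rod is down, free on all sides (26 mm to the block, 40 mm to the next grip); pinch it across the 14 mm from above and lift, or push down on its top
- rod3 (a joint): height of knockout rod 3 (m): 0 fully down (its tip level with the nest floor), 0.020 fully up; it rises through the floor of nest 3 and lifts the bar, which then stands 15 mm proud of the top face with 6 mm still in the nest. Stiff (6 N of friction): it stays where it is left, even under a bar; lifting rod and bar takes about 10 N. Under the locked keeper strip a bar only tips askew and stays caught
- knob_grip (a point): centre of the knob's black bar grip on top of the mould's knob end, on the knob's upright axis, 105 mm above the bench; the bar is 50 mm long, 14 mm thick and 26 mm high (top 118 mm above the bench). With the knob home (0) the bar lies along the mould's x axis; it turns with the knob
- knob (a joint): knob angle (rad), grows clockwise seen from above: 0 home (keeper strip over the rear ends of the nests, bars locked in), 1.2 released (keeper strip 16 mm to the rear, nests clear), stop at 1.22. Detent: an over-centre spring, about 0.15 N m at most, with its dead centre at 0.6; short of that it springs back to where it came from, past it it snaps on to the other end and stays there.
- tray_in (a point): centre of the inner floor of the loose wooden tray, 7 mm above the tray's underside; outside 150 mm (tray's x) by 210 mm (y) by 26 mm high, walls 7 mm thick, mass about 0.7 kg
- bar1_centre (a point): centre of cast bar 1 (plain light metal, 80 mm long on its x axis, 24 mm wide on y, 22 mm high on z, about 0.22 kg); at the start it lies in nest 1. Absent in some starts; all bars are alike
- bar2_centre (a point): centre of cast bar 2 (plain light metal, 80 mm long on its x axis, 24 mm wide on y, 22 mm high on z, about 0.22 kg); at the start it lies in nest 2. Absent in some starts; all bars are alike
- bar3_centre (a point): centre of cast bar 3 (plain light metal, 80 mm long on its x axis, 24 mm wide on y, 22 mm high on z, about 0.22 kg); at the start it lies in nest 3. Absent in some starts; all bars are alike
- flux_bottle: bystander: cream plastic bottle with red cap, 48 mm wide, 103 mm high, standing near the robot's edge of the bench; origin under its centre
- solder_spool: bystander: white solder spool, 55 mm wide, 40 mm high; origin under its centre
- pliers: bystander: pliers with red handles lying on the bench, 56 by 144 by 14 mm; origin under the centre
There are look-alikes about, which are no part of the job. Leave any red look-alike of the part that bears bar1_centre alone.

How it is judged:
By the outcome, as a careful person would: the job done as asked, in the order asked, and still so for the second after the job is handed in, with the robot touching nothing.
Of bar1, bar2, bar3 only 2 to 3 are there at a start; the rules pass over those that are not, and their reading is None.
At some moment in a run one of tray may be knocked a few centimetres aside while the robot is not near it.
Once in a run the grip may slacken for a moment while it holds something.
It also fails if it takes over 210 s, if anything falls off the work surface, if the arm or the gripper's body presses on something with over 40 N, if the wrist force passes 120 N, or if a joint passes its speed limit or range.

## Working session

There is one attempt and no reset: what is moved stays moved. The work goes in short steps, Python scripts to look and compute and a tool call to move; the robot and the scene stay as the last step left them, time stands still between calls to the robot, and variables do not carry over. Pictures are saved under pics/ and viewed, at most 14 in all, crops included, and the job is handed in when it is done.

Besides the shell and the picture viewer there is one more tool, called after "Request:" by a JSON object that holds its "api" and its "payload", one argument or row to a line. play_rows: Moves the arm, as the interface text tells. Its arguments: {"type":"object","properties":{"targets":{"type":"array"}},"required":["targets"]}

```bash
mkdir -p pics; cat > h.py <<'E'
import numpy as np, cv2
from cell import ctrl
from scipy.spatial.transform import Rotation as R
def cal(n):
    c=ctrl.calibration(n); f=240/np.tan(np.radians(c['vfov'])/2); return f,c['cx'],c['cy'],np.array(c['extrinsics'])
def cloud(n,d):
    f,cx,cy,E=cal(n); v,u=np.mgrid[:480,:640]
    P=np.stack([(u-cx)/f*d,(v-cy)/f*d,d],-1); W=P@E[:3,:3].T+E[:3,3]; W[d==0]=np.nan; return W
def proj(n,p):
    f,cx,cy,E=cal(n); q=(np.array(p)-E[:3,3])@E[:3,:3]; return q[:2]/q[2]*f+[cx,cy]
def snap(n,fn=None):
    im,d=ctrl.get_image(n)
    if fn: cv2.imwrite('pics/'+fn,im[:,:,::-1])
    return im,cloud(n,d)
def st():
    s=ctrl.read_state(); print(round(s['clock'],2),np.round(s['eef_pos'],1),np.round(s['tool_rot'],3),'F',np.round(s['force'],1),'w',round(s['width'],1),'g',round(s['gripper_force'],1)); return s
E
python3 - <<'E'
from h import *
s=st(); print(R.from_euler('xyz',s['tool_rot']).as_matrix().round(3))
for n in('top','side'):
    im,W=snap(n,n+'0.png'); print(n,cal(n)[3].round(2).tolist())
    for k in['mould','knob_grip','keeper_mid','rod1_grip','tray_in','bar1_centre','flux_bottle','solder_spool','pliers']:
        r=ctrl.trace(n,k)
        for x in r[:5]:
            m=x['pixels']; print(k,round(x['confidence'],2),np.round(x['bbox']),np.nanmedian(W[m],0).round(0))
E
```

```text
0.0 [255.1 597.2 255.4] [-3.14   0.     2.738] F [ 0.3 -0.2 -0.7] w 85.7 g 0.0
[[-0.92   0.393 -0.001]
 [ 0.393  0.92  -0.002]
 [-0.    -0.002 -1.   ]]
top [[-0.02, -0.99, 0.12, 340.58], [-1.0, 0.02, -0.03, -23.37], [0.02, -0.12, -0.99, 1293.29], [0.0, 0.0, 0.0, 1.0]]
mould 0.69 [326. 157. 440. 245.] [ 572. -183.   83.]
knob_grip 0.58 [338. 174. 352. 201.] [ 583. -100.  115.]
keeper_mid 0.67 [354. 169. 435. 176.] [ 616. -208.   89.]
keeper_mid 0.21 [390. 224. 402. 246.] [ 484. -211.   83.]
rod1_grip 0.57 [414. 223. 428. 245.] [ 486. -265.   68.]
tray_in 0.95 [194. 168. 300. 250.] [562. 104.   7.]
bar1_centre 0.85 [412. 176. 428. 210.] [ 575. -267.   79.]
bar1_centre 0.79 [448. 239. 486. 257.] [ 461. -370.   21.]
flux_bottle 0.93 [174. 299. 201. 326.] [337. 217.  71.]
solder_spool 0.95 [134. 301. 170. 329.] [336. 295.  38.]
pliers 0.6 [388. 294. 445. 325.] [ 345. -253.   10.]
side [[-0.99, -0.1, 0.1, 345.57], [-0.13, 0.6, -0.79, 1123.58], [0.02, -0.79, -0.61, 988.25], [0.0, 0.0, 0.0, 1.0]]
mould 0.94 [262. 172. 344. 254.] [ 570. -122.   84.]
knob_grip 0.69 [280. 202. 303. 220.] [580. -97. 110.]
keeper_mid 0.44 [278. 178. 294. 205.] [ 615. -219.   92.]
rod1_grip 0.69 [325. 184. 345. 203.] [ 482. -263.   75.]
tray_in 0.56 [245. 261. 320. 334.] [561. 106.  10.]
tray_in 0.21 [380. 199. 402. 228.] [ 321. -245.   14.]
bar1_centre 0.74 [340. 177. 353. 200.] [ 460. -355.   24.]
bar1_centre 0.69 [364. 354. 390. 385.] [334. 307.  40.]
bar1_centre 0.5 [293. 181. 317. 190.] [ 582. -270.   83.]
flux_bottle 0.7 [365. 311. 390. 351.] [337. 240.  63.]
solder_spool 0.96 [364. 351. 388. 385.] [335. 308.  40.]
solder_spool 0.33 [293. 180. 317. 189.] [ 572. -270.   83.]
pliers 0.47 [381. 201. 405. 226.] [ 321. -245.   14.]
pliers 0.23 [324. 185. 343. 203.] [ 483. -262.   74.]
```

View pics/top0.png

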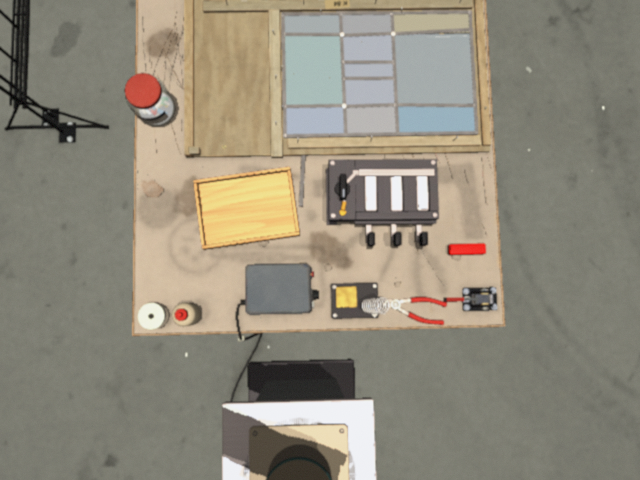

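View pics/side0.png

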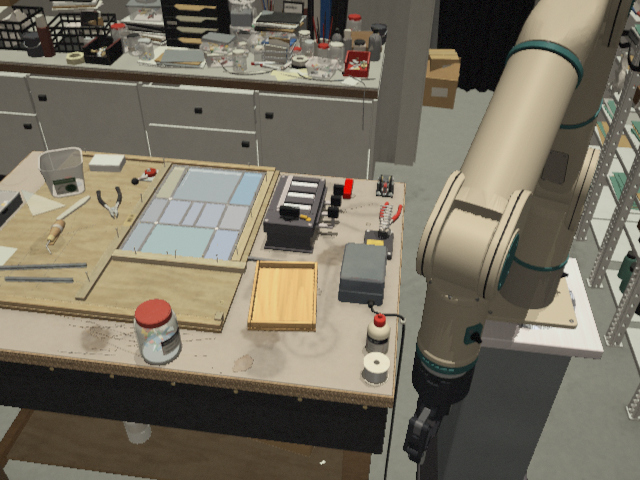

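```bash
python3 - <<'E'
from h import *
im,W=snap('top')
c=im[145:265,320:490]; cv2.imwrite('pics/c1.png',cv2.resize(c,None,fx=4.7,fy=4.7,interpolation=cv2.INTER_CUBIC)[:,:,::-1])
def rect(m,n):
    P=W[m][:,:2].astype(np.float32); r=cv2.minAreaRect(P); print(n,len(P),np.round(r[0],1),np.round(r[1],1),round(r[2],1))
Z=W[:,:,2]; X=W[:,:,0];Y=W[:,:,1]
roi=(X>420)&(X<680)&(Y>-340)&(Y<-40)
rect(roi&(Z>70)&(X>505),'block')
k=roi&(Z>110); rect(k,'knob'); print(W[k].mean(0))
g=(roi&(Z>60)&(X<502)).astype(np.uint8)
n,l,s,ce=cv2.connectedComponentsWithStats(g)
for i in range(1,n):
    if s[i,4]>20: print('grip',s[i],np.nanmean(W[l==i],0).round(1),W[l==i][:,2].max().round(1)); 
b=(roi&(im.min(2)>190)&(Z<84)).astype(np.uint8)
n,l,s,ce=cv2.connectedComponentsWithStats(b)
for i in range(1,n):
    if s[i,4]>60: rect(l==i,'bar'); print(np.nanmean(W[l==i],0).round(1))
t=ctrl.trace('top','tray_in')[0]['pixels']; rect(t,'tray')
t=ctrl.trace('top','keeper_mid')[0]['pixels']; rect(t,'keeper')
E
```

```text
block 6579 [ 583.2 -187.1] [226.2 126.9] 89.1
knob 181 [ 584.5 -101.7] [14.4 50.3] 89.0
[ 583.52230299 -101.18651022  116.163468  ]
grip [393 231   9  15 119] [ 479.1 -211.1   83.1] 93.0
grip [419 231   9  15 126] [ 478.6 -264.8   82.7] 93.4
grip [367 232   8  14 110] [ 479.9 -157.5   83.6] 94.3
bar 337 [ 576.1 -160.4] [21.8 70.2] 88.0
[ 576.6 -161.2   78.7]
bar 341 [ 574.8 -214.2] [22.2 70.5] 88.2
[ 574.5 -214.    78.6]
bar 330 [ 574.4 -268.2] [22.4 69.4] 87.8
[ 574.2 -267.8   78.6]
tray 6996 [564.  103.6] [159.8 217.7] 6.9
keeper 580 [ 616.8 -202.2] [ 24.8 180.6] 3.6
```

View pics/c1.png

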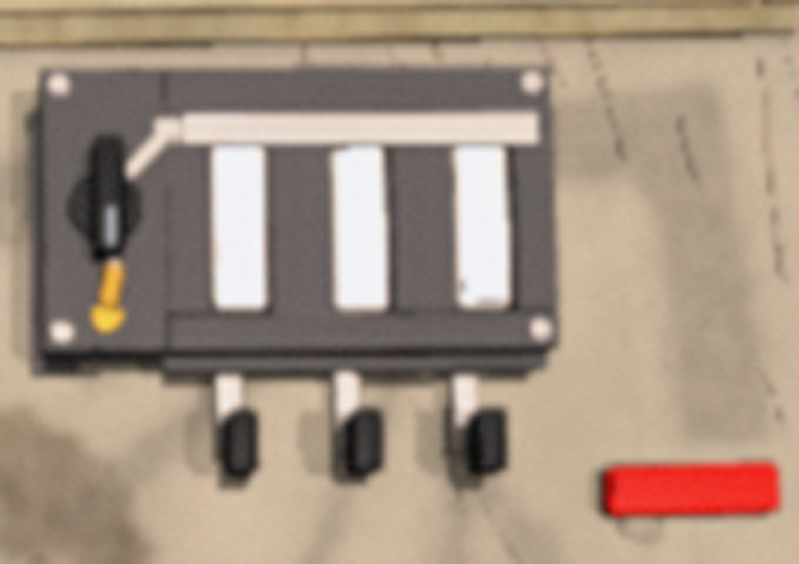

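All three bars are in place: top-picture pixels (371,194), (396,194) and (422,194). The look-alikes are the red bar at (466,249), which I leave alone, and for the tray only the grey box at (280,289). The true tray is the wooden one at (246,208). The close crop confirms this, with the knob at (345,188) home. Starting to move.

Request:
{"api": "play_rows", "payload": {
  "targets": [
    [0,-36,-32,0,-22],
    [0,-36,-32,0,-22],
    [0,-36,-32,0,-22],
    [0,-36,-32,0,-22],
    [0,-36,-32,0,-22],
    [0,-36,-32,0,-22],
    [0,-36,-32,0,-22],
    [0,-36,-32,0,-22],
    [0,-36,-32,0,-22],
    [0,-36,-32,0,-22]
  ]
}}

```text
clock: 2.15
eef_pos: [462.1, 157.9, 256.6]
tool_rot: [-3.14, 0.001, 3.117]
force: [-0.0, 0.1, 0.4]
width: 85.7
gripper_force: 0.0
```

```bash
cat > s.py <<'E'
from h import *
import sys
s=st(); M=R.from_euler('xyz',s['tool_rot']).as_matrix()
if len(sys.argv)>3:
    t=np.array([float(a) for a in sys.argv[1:4]]); print('tool cm',((t-s['eef_pos'])@M/10).round(2))
    if len(sys.argv)>4: print('spin',round((np.degrees(s['tool_rot'][2])-float(sys.argv[4])+180)%360-180,1))
E
python3 s.py 584 -101 200 179.1; python3 -c "
from h import *
print(np.round(ctrl.read_state()['qpos'],2))"
```

```text
2.15 [462.1 157.9 256.6] [-3.140e+00  1.000e-03  3.117e+00] F [-0.   0.1  0.4] w 85.7 g 0.0
tool cm [-12.8  -25.59   5.71]
spin -0.5
[-0.36  0.4  -0.04  1.96  0.02  0.79  1.14]
```

Request:
{"api": "play_rows", "payload": {
  "targets": [
    [0,-12.2,-25.9,5.7,-0.5],
    [0,-12.2,-25.9,5.7,-0.5],
    [0,-12.2,-25.9,5.7,-0.5],
    [0,-12.2,-25.9,5.7,-0.5],
    [0,-12.2,-25.9,5.7,-0.5],
    [0,-12.2,-25.9,5.7,-0.5],
    [0,-12.2,-25.9,5.7,-0.5],
    [0.4,-12.2,-25.9,5.7,-0.5],
    [0.4,-12.2,-25.9,5.7,-0.5]
  ]
}}

```text
clock: 3.05
eef_pos: [577.3, -97.6, 199.4]
tool_rot: [3.14, -0.0, 3.132]
force: [0.6, -0.1, 0.1]
width: 59.1
gripper_force: 0.0
```

```bash
python3 s.py 584 -101 111 179.1; python3 - <<'E'
from h import *
im,W=snap('side'); c=im[120:270,230:430]; cv2.imwrite('pics/c2.png',cv2.resize(c,None,fx=4,fy=4,interpolation=cv2.INTER_CUBIC)[:,:,::-1])
E
```

```text
3.05 [577.3 -97.6 199.4] [ 3.14  -0.     3.132] F [ 0.6 -0.1  0.1] w 59.1 g 0.0
tool cm [-0.68 -0.34  8.84]
spin 0.4
```

View pics/c2.png

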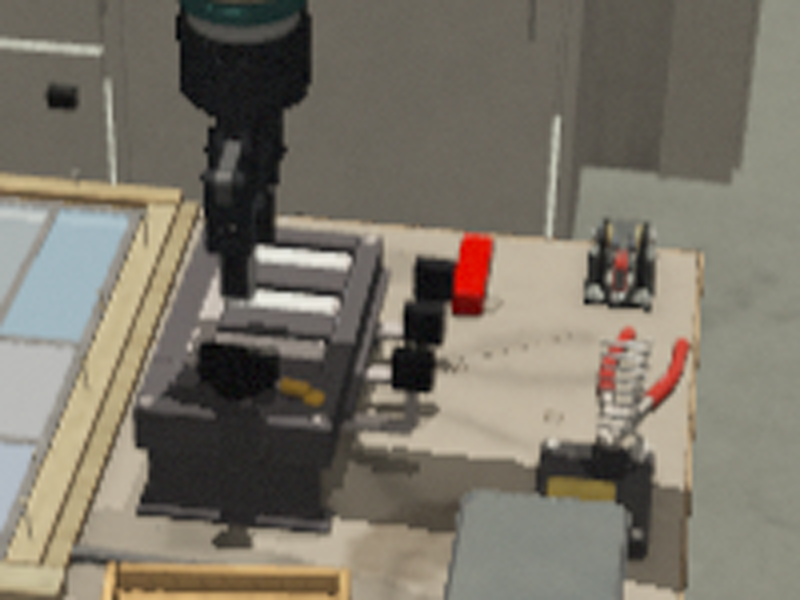

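Request:
{"api": "play_rows", "payload": {
  "targets": [
    [0.4,-0.7,-0.4,3,0.4],
    [0.4,-0.7,-0.4,3,0.4],
    [0.4,-0.7,-0.4,3,0.4]
  ]
}}

```text
clock: 3.4
eef_pos: [583.9, -102.0, 169.4]
tool_rot: [3.141, -0.001, 3.125]
force: [0.1, -0.1, 0.4]
width: 51.3
gripper_force: 0.0
```

```bash
python3 s.py 584 -101.4 118 179.1; python3 - <<'E'
from h import *
im,W=snap('top'); 
k=(W[:,:,0]>540)&(W[:,:,0]<640)&(W[:,:,1]>-170)&(W[:,:,1]<-30)
c=im[120:260,300:480]; cv2.imwrite('pics/c3.png',cv2.resize(c,None,fx=4,fy=4,interpolation=cv2.INTER_CUBIC)[:,:,::-1])
E
```

```text
3.4 [ 583.9 -102.   169.4] [ 3.141e+00 -1.000e-03  3.125e+00] F [ 0.1 -0.1  0.4] w 51.3 g 0.0
tool cm [-0.01  0.06  5.14]
spin -0.0
```

Request:
{"api": "play_rows", "payload": {
  "targets": [
    [0.4,0,0,2.5,0],
    [0.4,0,0,5.1,0],
    [0.4,0,0,5.1,0],
    [1,0,0,5.1,0],
    [1,0,0,5.1,0],
    [1,0,0,5.1,0],
    [1,0,0,5.1,0],
    [1,0,0,5.1,0],
    [1,0,0,5.1,0]
  ]
}}

```text
clock: 4.35
eef_pos: [585.7, -100.8, 120.4]
tool_rot: [3.139, 0.003, 3.125]
force: [-0.9, 4.9, 5.2]
width: 13.1
gripper_force: 59.9
```

Request:
{"api": "play_rows", "payload": {
  "targets": [
    [1,0,0,-0.1,7],
    [1,0,0,-0.1,14],
    [1,0,0,-0.1,21],
    [1,0,0,-0.1,28],
    [1,0,0,-0.1,35],
    [1,0,0,-0.1,42],
    [1,0,0,-0.1,49],
    [1,0,0,-0.1,56],
    [1,0,0,-0.1,63],
    [1,0,0,-0.1,69]
  ]
}}

```text
clock: 5.35
eef_pos: [585.4, -101.0, 120.5]
tool_rot: [3.139, -0.002, 1.916]
force: [0.7, 4.9, -1.2]
width: 12.8
gripper_force: 59.7
```

```bash
python3 s.py 585 -101 118 110; python3 - <<'E'
from h import *
im,W=snap('side'); c=im[120:270,230:430]; cv2.imwrite('pics/c4.png',cv2.resize(c,None,fx=4,fy=4,interpolation=cv2.INTER_CUBIC)[:,:,::-1])
E
```

```text
5.35 [ 585.4 -101.   120.5] [ 3.139e+00 -2.000e-03  1.916e+00] F [ 0.7  4.9 -1.2] w 12.8 g 59.7
tool cm [ 0.02 -0.04  0.25]
spin -0.2
```

Request:
{"api": "play_rows", "payload": {
  "targets": [
    [0.5,0,0,0,0],
    [0.5,0,0,0,0],
    [0.5,0,0,0,0],
    [0.5,0,0,-4,0],
    [0.5,0,0,-8,0],
    [0.5,0,0,-8,-8],
    [0.5,0,0,-8,-32],
    [0.59,0,0,-8,-50],
    [0.59,0,0,-8,-69],
    [0.59,0,0,-8,-69]
  ]
}}

```text
clock: 6.4
eef_pos: [584.4, -104.2, 199.6]
tool_rot: [-3.141, 0.001, 2.665]
force: [0.5, -0.9, -1.2]
width: 35.1
gripper_force: 0.0
```

```bash
python3 s.py 480.5 -157.5 150 179.1
```

```text
6.4 [ 584.4 -104.2  199.6] [-3.141e+00  1.000e-03  2.665e+00] F [ 0.5 -0.9 -1.2] w 35.1 g 0.0
tool cm [ 6.79 -9.5   4.95]
spin -26.4
```

Request:
{"api": "play_rows", "payload": {
  "targets": [
    [0.59,6.8,-9.5,5,-26.4],
    [0.59,6.8,-9.5,5,-26.4],
    [0.59,6.8,-9.5,5,-26.4],
    [0.59,6.8,-9.5,5,-26.4],
    [0.59,6.8,-9.5,5,-26.4],
    [0.59,6.8,-9.5,5,-26.4]
  ]
}}

```text
clock: 7.0
eef_pos: [481.9, -155.9, 149.9]
tool_rot: [-3.141, 0.003, 3.119]
force: [1.1, -0.5, 0.2]
width: 34.8
gripper_force: 0.0
```

```bash
python3 s.py 480.5 -157.5 84 179.1; python3 - <<'E'
from h import *
im,W=snap('top'); c=im[140:265,310:470]; cv2.imwrite('pics/c5.png',cv2.resize(c,None,fx=4,fy=4,interpolation=cv2.INTER_CUBIC)[:,:,::-1])
E
```

```text
7.0 [ 481.9 -155.9  149.9] [-3.141e+00  3.000e-03  3.119e+00] F [ 1.1 -0.5  0.2] w 34.8 g 0.0
tool cm [ 0.15 -0.16  6.59]
spin -0.4
```

View pics/c5.png

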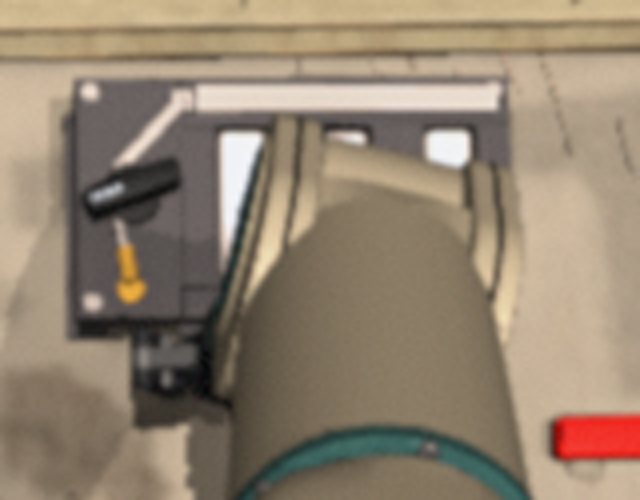

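The crop shows the knob turned (130,187) and the keeper strip (350,97) clear of all three nests. Next, lift rod 3.

Request:
{"api": "play_rows", "payload": {
  "targets": [
    [0.59,0.1,-0.1,3,-0.4],
    [0.59,0.1,-0.1,6.5,-0.4],
    [0.59,0.1,-0.1,6.5,-0.4],
    [1,0.1,-0.1,6.5,-0.4],
    [1,0.1,-0.1,6.5,-0.4],
    [1,0.1,-0.1,6.5,-0.4],
    [1,0.1,-0.1,6.5,-0.4],
    [1,0.1,-0.1,6.5,-0.4]
  ]
}}

```text
clock: 7.85
eef_pos: [480.1, -157.5, 85.4]
tool_rot: [-3.141, 0.003, 3.126]
force: [0.4, -2.2, 3.7]
width: 12.9
gripper_force: 62.4
```

Request:
{"api": "play_rows", "payload": {
  "targets": [
    [1,0,0,-0.5,0],
    [1,0,0,-1,0],
    [1,0,0,-1.5,0],
    [1,0,0,-2.0,0],
    [1,0,0,-2.3,0],
    [1,0,0,-2.3,0],
    [1,0,0,-2.3,0]
  ]
}}

```text
clock: 8.55
eef_pos: [480.2, -157.5, 105.7]
tool_rot: [-3.141, 0.001, 3.127]
force: [6.7, -5.6, -25.8]
width: 12.8
gripper_force: 62.6
```

Request:
{"api": "play_rows", "payload": {
  "targets": [
    [0.59,0,0,0.2,0],
    [0.59,0,0,0.2,0],
    [0.59,0,0,0.2,0],
    [0.59,0,0,-4,0],
    [0.59,0.1,-5.4,-4,0],
    [0.59,0.1,-5.4,-4,0],
    [0.59,0.1,-5.4,-4,0],
    [0.59,0.1,-5.4,-1,0],
    [0.59,0.1,-5.4,2.2,0],
    [0.59,0.1,-5.4,2.2,0]
  ]
}}

```text
clock: 9.55
eef_pos: [475.3, -208.8, 82.6]
tool_rot: [3.139, -0.006, 3.128]
force: [-0.7, 0.9, -0.8]
width: 35.1
gripper_force: 0.0
```

Request:
{"api": "play_rows", "payload": {
  "targets": [
    [1,0,0,0,0],
    [1,0,0,0,0],
    [1,0,0,0,0],
    [1,0,0,0,0],
    [1,0,0,-0.5,0],
    [1,0,0,-1,0],
    [1,0,0,-1.5,0],
    [1,0,0,-2.1,0],
    [1,0,0,-2.3,0],
    [1,0,0,-2.3,0]
  ]
}}

```text
clock: 10.55
eef_pos: [477.3, -211.4, 106.5]
tool_rot: [-3.141, -0.0, 3.126]
force: [5.1, -6.7, -30.6]
width: 12.9
gripper_force: 64.2
```

Request:
{"api": "play_rows", "payload": {
  "targets": [
    [0.59,0,0,0.2,0],
    [0.59,0,0,0.2,0],
    [0.59,0,0,0.2,0],
    [0.59,0,0,-4,0],
    [0.59,0.1,-5.4,-4,0],
    [0.59,0.1,-5.4,-4,0],
    [0.59,0.1,-5.4,-4,0],
    [0.59,0.1,-5.4,-1,0],
    [0.59,0.1,-5.4,2.2,0],
    [0.59,0.1,-5.4,2.2,0]
  ]
}}

```text
clock: 11.55
eef_pos: [473.8, -262.5, 83.6]
tool_rot: [3.138, -0.005, 3.128]
force: [-0.4, 0.5, 0.5]
width: 34.9
gripper_force: 0.0
```

Request:
{"api": "play_rows", "payload": {
  "targets": [
    [1,0,0,0,0],
    [1,0,0,0,0],
    [1,0,0,0,0],
    [1,0,0,0,0],
    [1,0,0,-0.5,0],
    [1,0,0,-1,0],
    [1,0,0,-1.5,0],
    [1,0,0,-2.1,0],
    [1,0,0,-2.3,0],
    [1,0,0,-2.3,0]
  ]
}}

```text
clock: 12.55
eef_pos: [475.7, -265.5, 107.5]
tool_rot: [-3.141, 0.0, 3.126]
force: [6.0, -8.5, -28.4]
width: 12.9
gripper_force: 64.0
```

Request:
{"api": "play_rows", "payload": {
  "targets": [
    [0.45,0,0,0.2,0],
    [0.45,0,0,0.2,0],
    [0.45,0,0,0.2,0],
    [0.45,0,0,-4,0],
    [0.45,0,0,-9,0],
    [0.45,0,10,-9,0],
    [0.45,0,30,-9,0],
    [0.45,0,30,-9,0],
    [0.45,0,30,-9,0],
    [0.45,0,30,-9,0]
  ]
}}

```text
clock: 13.55
eef_pos: [479.1, -12.6, 200.4]
tool_rot: [3.141, 0.002, 3.127]
force: [2.0, -0.4, -0.8]
width: 46.9
gripper_force: 0.0
```

```bash
cat > look.py <<'E'
from h import *
import sys
st()
im,W=snap('top')
if len(sys.argv)>1:
    c=im[140:265,190:470]; cv2.imwrite('pics/'+sys.argv[1],cv2.resize(c,None,fx=2.8,fy=2.8,interpolation=cv2.INTER_CUBIC)[:,:,::-1])
X,Y,Z=np.moveaxis(W,2,0)
b=((X>530)&(X<630)&(Y>-300)&(Y<-130)&(Z>94)).astype(np.uint8)
def comps(b,t,mn):
    n,l,s,_=cv2.connectedComponentsWithStats(b)
    for i in range(1,n):
        if s[i,4]>mn: P=W[l==i]; r=cv2.minAreaRect(P[:,:2].astype(np.float32)); print(t,s[i,4],np.round(r[0],1),np.round(r[1],1),round(r[2],1),'z',np.nanmedian(P[:,2]).round(1))
comps(b,'bar',60)
comps(((X>440)&(X<505)&(Y>-310)&(Y<-130)&(Z>70)).astype(np.uint8),'grip',30)
wood=((Z>18)&(Z<34)&(Y>-40)&(Y<250)&(X>440)&(X<680)).astype(np.uint8)
comps(wood,'rim/bars',60)
E
python3 look.py c6.png
```

```text
13.55 [479.1 -12.6 200.4] [3.141e+00 2.000e-03 3.127e+00] F [ 2.  -0.4 -0.8] w 46.9 g 0.0
bar 425 [ 577.6 -267.6] [24.4 79.5] 89.7 z 98.4
grip 115 [ 480.3 -158.4] [14.4 26.4] 87.8 z 98.0
grip 125 [ 480.5 -212.5] [14.4 29. ] 90.0 z 99.0
grip 128 [ 479.  -265.8] [14.9 27.6] 85.6 z 105.5
rim/bars 63 [674.2  33.2] [24. 11.] 88.3 z 28.6
rim/bars 771 [561.5 101.3] [151.5 210. ] 7.0 z 24.1
```

View pics/c6.png

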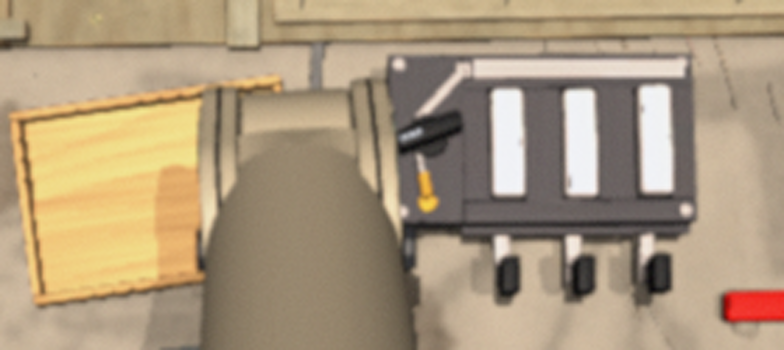

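```bash
python3 - <<'E'
from h import *
im,W=snap('top')
X,Y,Z=np.moveaxis(W,2,0)
for y in(-159,-213,-267):
    m=(abs(X-578)<30)&(abs(Y-y)<8); print('bar',np.nanmedian(Z[m]).round(1)); 
    for xx in(550,605): print(xx,np.nanmedian(Z[(abs(X-xx)<8)&(abs(Y-y)<8)]).round(1))
    m=(abs(X-480)<9)&(abs(Y-y)<4); print('grip',np.nanpercentile(Z[m],[25,50,90]).round(1))
E
```

```text
bar 90.4
550 91.0
605 90.7
grip [  0.7  96.7 101.9]
bar 91.8
550 91.7
605 91.8
grip [ -1.9  96.  102.2]
bar 98.2
550 98.3
605 97.6
grip [ -1.   80.4 108.9]
```

Request:
{"api": "play_rows", "payload": {
  "targets": [
    [0.59,0,-19.9,0,0],
    [0.59,0,-19.9,0,0],
    [0.59,0,-19.9,0,0],
    [0.59,0,-19.9,0,0],
    [0.59,0,-19.9,0,0],
    [0.59,0,-19.9,5,0],
    [0.59,0,-19.9,5,0],
    [0.59,0,-19.9,5,0]
  ]
}}

```text
clock: 14.45
eef_pos: [475.6, -213.1, 149.5]
tool_rot: [3.14, -0.002, 3.127]
force: [0.1, -0.2, 0.5]
width: 35.4
gripper_force: 0.0
```

```bash
python3 s.py 479.5 -212 95 179.1
```

```text
14.45 [ 475.6 -213.1  149.5] [ 3.140e+00 -2.000e-03  3.127e+00] F [ 0.1 -0.2  0.5] w 35.4 g 0.0
tool cm [-0.4   0.11  5.44]
spin 0.1
```

Request:
{"api": "play_rows", "payload": {
  "targets": [
    [0.59,-0.3,0.1,3,0],
    [0.59,-0.3,0.1,5.4,0],
    [0.59,-0.3,0.1,5.4,0],
    [1,-0.3,0.1,5.4,0],
    [1,-0.3,0.1,5.4,0],
    [1,-0.3,0.1,5.4,0],
    [1,-0.3,0.1,5.4,0],
    [1,-0.3,0.1,5.0,0],
    [1,-0.3,0.1,4.5,0],
    [1,-0.3,0.1,4.3,0]
  ]
}}

```text
clock: 15.45
eef_pos: [480.6, -211.7, 104.7]
tool_rot: [3.14, 0.002, 3.128]
force: [11.0, 1.0, -45.6]
width: 13.2
gripper_force: 60.2
```

Request:
{"api": "play_rows", "payload": {
  "targets": [
    [1,0,0,-0.1,0],
    [1,0,0,-0.1,0],
    [0.59,0,0,-0.1,0],
    [0.59,0,0,-0.1,0],
    [0.59,0,0,-0.1,0],
    [0.59,0,0,-0.1,0],
    [0.59,0,0,-4,0],
    [0.59,0,0,-6,0],
    [0.59,0,0,-6,0]
  ]
}}

```text
clock: 16.35
eef_pos: [481.1, -214.1, 169.5]
tool_rot: [-3.139, 0.006, 3.126]
force: [0.5, 0.5, -0.0]
width: 34.7
gripper_force: 0.0
```

```bash
python3 s.py 479.5 -158.2 150 179.1;  python3 - <<'E'
from h import *
im,W=snap('side')
X,Y,Z=np.moveaxis(W,2,0)
for y in(-159,-213,-267):
    m=(abs(X-578)<30)&(abs(Y-y)<8); print('bar',m.sum(),np.nanmedian(Z[m]).round(1)); 
    m=(abs(X-480)<9)&(abs(Y-y)<4); print('grip',np.nanpercentile(Z[m],[25,50,90]).round(1))
E
```

```text
16.35 [ 481.1 -214.1  169.5] [-3.139  0.006  3.126] F [ 0.5  0.5 -0. ] w 34.7 g 0.0
tool cm [0.26 5.59 1.93]
spin 0.0
bar 87 93.5
grip [ 59.6 104.6 254.1]
bar 109 100.9
grip [ 39.9  87.1 110.9]
bar 98 101.2
grip [ 43.6  90.3 106.1]
```

Request:
{"api": "play_rows", "payload": {
  "targets": [
    [0.59,0.1,5.6,1.9,0],
    [0.59,0.1,5.6,1.9,0],
    [0.59,0.1,5.6,1.9,0],
    [0.59,0.1,5.6,1.9,0],
    [0.59,0.1,5.6,4.5,0],
    [0.59,0.1,5.6,7.4,0],
    [0.59,0.1,5.6,7.4,0]
  ]
}}

```text
clock: 17.1
eef_pos: [476.9, -158.0, 89.8]
tool_rot: [3.141, -0.006, 3.125]
force: [-0.3, 1.0, 0.1]
width: 35.5
gripper_force: 0.0
```

Request:
{"api": "play_rows", "payload": {
  "targets": [
    [1,0,0,0,0],
    [1,0,0,0,0],
    [1,0,0,0,0],
    [1,0,0,0,0],
    [1,0,0,-0.5,0],
    [1,0,0,-1,0],
    [1,0,0,-1.1,0],
    [1,0,0,-1.1,0],
    [1,0,0,-1.1,0]
  ]
}}

```text
clock: 18.0
eef_pos: [479.5, -157.5, 101.5]
tool_rot: [-3.141, 0.0, 3.127]
force: [6.8, -4.7, -31.5]
width: 13.2
gripper_force: 64.9
```

Request:
{"api": "play_rows", "payload": {
  "targets": [
    [1,0,0,0,0],
    [0.5,0,0,0,0],
    [0.5,0,0,0,0],
    [0.5,0,0,0,0],
    [0.5,0,0,0,0],
    [0.5,0,0,-4,0],
    [0.5,0,0,-6,0],
    [0.5,0,0,-6,0]
  ]
}}

```text
clock: 18.8
eef_pos: [481.0, -157.4, 166.3]
tool_rot: [-3.14, 0.006, 3.127]
force: [0.2, -0.1, 0.3]
width: 42.4
gripper_force: 0.0
```

```bash
python3 s.py 578 -160 150 179.1;  python3 - <<'E'
from h import *
im,W=snap('side')
X,Y,Z=np.moveaxis(W,2,0)
for y in(-159,-213,-267):
    m=(abs(X-578)<30)&(abs(Y-y)<8); print('bar',m.sum(),np.nanmedian(Z[m]).round(1)); 
E
```

```text
18.8 [ 481.  -157.4  166.3] [-3.14   0.006  3.127] F [ 0.2 -0.1  0.3] w 42.4 g 0.0
tool cm [-9.69 -0.11  1.69]
spin 0.0
bar 112 100.6
bar 106 100.8
bar 115 100.5
```

Request:
{"api": "play_rows", "payload": {
  "targets": [
    [0.6,-8.7,-0.3,1,0],
    [0.6,-8.7,-0.3,1,0],
    [0.6,-8.7,-0.3,1,0],
    [0.6,-8.7,-0.3,1.5,0],
    [0.6,-8.7,-0.3,1.5,0]
  ]
}}

```text
clock: 19.35
eef_pos: [563.8, -161.1, 146.6]
tool_rot: [3.141, -0.004, 3.126]
force: [0.6, -0.5, 0.0]
width: 34.2
gripper_force: 0.0
```

```bash
python3 s.py 568 -160.2 111 179.1
```

```text
19.35 [ 563.8 -161.1  146.6] [ 3.141 -0.004  3.126] F [ 0.6 -0.5  0. ] w 34.2 g 0.0
tool cm [-0.44  0.09  3.56]
spin 0.0
```

Request:
{"api": "play_rows", "payload": {
  "targets": [
    [0.6,-0.2,0.1,1.5,0],
    [0.6,-0.2,0.1,3,0],
    [0.6,-0.2,0.1,3.5,0],
    [0.6,-0.2,0.1,3.5,0],
    [1,-0.2,0.1,3.5,0],
    [1,-0.2,0.1,3.5,0],
    [1,-0.2,0.1,3.5,0],
    [1,-0.2,0.1,3.5,0],
    [1,-0.2,0.1,3.5,0]
  ]
}}

```text
clock: 20.25
eef_pos: [568.1, -160.3, 113.4]
tool_rot: [-3.142, 0.0, 3.127]
force: [-0.3, 0.3, -2.1]
width: 22.3
gripper_force: 61.9
```

Request:
{"api": "play_rows", "payload": {
  "targets": [
    [1,0,0,-2,0],
    [1,0,0,-5,0],
    [1,0,0,-8,0],
    [1,0,3,-8,0],
    [1,0,7,-8,0],
    [1,1,11,-8,0],
    [1,1,15,-8,0],
    [1,2,19,-8,0],
    [1,2.3,23,-8,0],
    [1,2.3,26,-8,0]
  ]
}}

```text
clock: 21.25
eef_pos: [548.0, 103.3, 193.4]
tool_rot: [3.14, -0.001, 3.129]
force: [0.6, -0.4, -2.1]
width: 22.2
gripper_force: 61.9
```

Request:
{"api": "play_rows", "payload": {
  "targets": [
    [1,0,3,0,0],
    [1,0,5.6,0,0],
    [1,0,5.6,0,0],
    [1,0,5.6,0,0]
  ]
}}

```text
clock: 21.65
eef_pos: [549.5, 156.5, 193.2]
tool_rot: [-3.141, -0.0, 3.128]
force: [-0.8, 0.2, -2.0]
width: 21.9
gripper_force: 61.9
```

```bash
cat > tl.py <<'E'
from h import *
import sys
st()
for n in('top','side'):
    im,W=snap(n)
    X,Y,Z=np.moveaxis(W,2,0)
    try:
        t=ctrl.trace(n,'tray_in')[0]; print(n,round(t['confidence'],2))
        P=W[t['pixels']&(Z>-2)&(Z<32)]; r=cv2.minAreaRect(P[:,:2].astype(np.float32)); print('tray',np.round(r[0],1),np.round(r[1],1),round(r[2],1))
    except Exception as e: print(e)
if len(sys.argv)>1:
    x,y,w,h=map(int,sys.argv[2:6]); c=im[y:y+h,x:x+w]; k=600/h; cv2.imwrite('pics/'+sys.argv[1],cv2.resize(c,None,fx=k,fy=k,interpolation=cv2.INTER_CUBIC)[:,:,::-1])
E
python3 tl.py c7.png 220 180 180 150
```

```text
21.65 [549.5 156.5 193.2] [-3.141 -0.     3.128] F [-0.8  0.2 -2. ] w 21.9 g 61.9
top 0.91
tray [566.2  87.3] [158.3 187. ] 7.1
side 0.73
tray [561.9 102.3] [156.6 216. ] 7.7
```

View pics/c7.png

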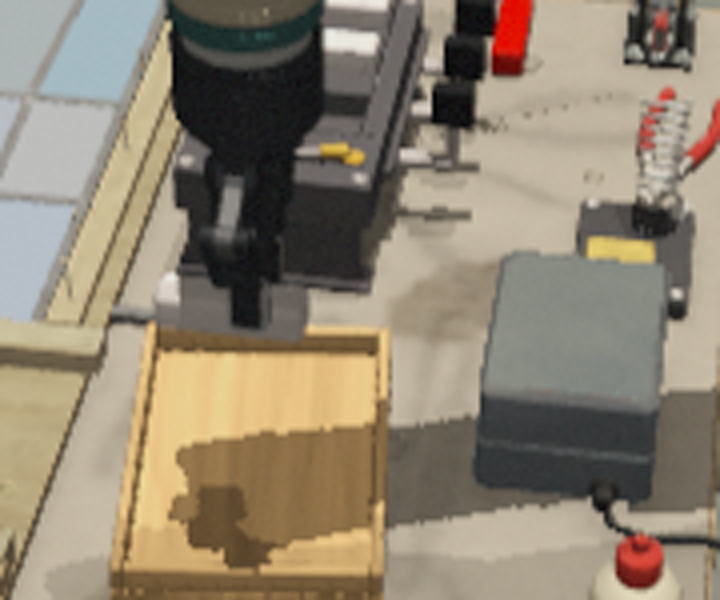

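Side view: the bar is held level at crop (235,305) over the tray, and the tray is unmoved. Lower it.

Request:
{"api": "play_rows", "payload": {
  "targets": [
    [1,0,0,4,-4],
    [1,0,0,8,-8],
    [1,0,0,11.5,-8],
    [1,0,0,13.5,-8],
    [1,0,0,14.5,-8],
    [1,0,0,15,-8],
    [1,0,0,15,-8],
    [1,0,0,15,-8]
  ]
}}

```text
clock: 22.65
eef_pos: [550.9, 156.0, 44.4]
tool_rot: [3.141, 0.002, -3.017]
force: [0.1, 0.1, -2.2]
width: 22.4
gripper_force: 61.9
```

Request:
{"api": "play_rows", "payload": {
  "targets": [
    [0.55,0,0,0,0],
    [0.55,0,0,0,0],
    [0.55,0,0,0,0],
    [0.55,0,0,-4,0],
    [0.55,0,0,-8,0],
    [0.55,0,0,-12,8],
    [0.55,0,0,-15,8],
    [0.55,0,0,-15,8]
  ]
}}

```text
clock: 23.45
eef_pos: [552.6, 156.9, 198.0]
tool_rot: [3.139, 0.009, 3.127]
force: [0.9, 0.3, 0.7]
width: 38.4
gripper_force: 0.0
```

Request:
{"api": "play_rows", "payload": {
  "targets": [
    [0.55,0,-15,0,0],
    [0.55,-1,-20,0,0],
    [0.55,-2.2,-25,0,0],
    [0.55,-2.2,-30,0,0],
    [0.55,-2.2,-36.5,0,0],
    [0.55,-2.2,-36.5,0,0],
    [0.55,-2.2,-36.5,0,0],
    [0.55,-2.2,-36.5,3,0],
    [0.55,-2.2,-36.5,5,0],
    [0.55,-2.2,-36.5,5,0]
  ]
}}

```text
clock: 24.45
eef_pos: [563.6, -209.3, 139.8]
tool_rot: [3.139, -0.007, 3.125]
force: [0.1, 1.0, 0.1]
width: 38.1
gripper_force: 0.0
```

```bash
python3 s.py 574 -213.8 111 179.1; python3 tl.py c8.png 230 160 180 150; python3 - <<'E'
from h import *
im,W=snap('side'); X,Y,Z=np.moveaxis(W,2,0)
m=(Z>24)&(im.min(2)>170)&(X>490)&(X<630)&(Y>0)&(Y<210); P=W[m]; r=cv2.minAreaRect(P[:,:2].astype(np.float32)); print(len(P),r,np.median(P[:,2]))
E
```

```text
24.45 [ 563.6 -209.3  139.8] [ 3.139 -0.007  3.125] F [0.1 1.  0.1] w 38.1 g 0.0
tool cm [-1.07 -0.44  2.88]
spin -0.1
24.45 [ 563.6 -209.3  139.8] [ 3.139 -0.007  3.125] F [0.1 1.  0.1] w 38.1 g 0.0
top 0.89
tray [561.2 102.4] [151.  214.9] 7.3
side 0.62
tray [564.4  85.8] [155.9 251.8] 6.3
255 ((561.6361083984375, 156.47183227539062), (77.47180938720703, 28.72393035888672), 6.580074310302734) 30.96262182757357
```

View pics/c8.png

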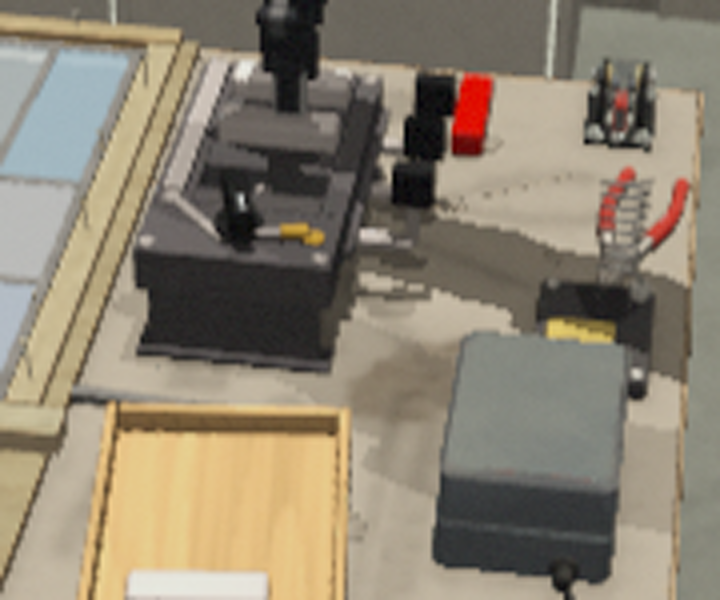

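The first bar lies flat in the tray (crop (197,583)). Now bar 2.

Request:
{"api": "play_rows", "payload": {
  "targets": [
    [0.55,-0.8,-0.3,0,0],
    [0.55,-0.8,-0.3,0,0],
    [0.55,-0.8,-0.3,1.5,0],
    [0.55,-0.8,-0.3,2.9,0],
    [0.55,-0.8,-0.3,2.9,0],
    [1,-0.8,-0.3,2.9,0],
    [1,-0.8,-0.3,2.9,0],
    [1,-0.8,-0.3,2.9,0],
    [1,-0.8,-0.3,2.9,0],
    [1,-0.8,-0.3,2.9,0]
  ]
}}

```text
clock: 25.7
eef_pos: [574.3, -212.4, 114.4]
tool_rot: [3.142, 0.0, 3.127]
force: [0.3, -0.5, -2.3]
width: 22.2
gripper_force: 61.1
```

Request:
{"api": "play_rows", "payload": {
  "targets": [
    [1,0,0,-2,0],
    [1,0,0,-5,0],
    [1,0,0,-8,0],
    [1,0,0,-8,0]
  ]
}}

```text
clock: 26.1
eef_pos: [577.1, -213.4, 198.7]
tool_rot: [-3.139, 0.008, 3.126]
force: [0.5, -0.6, -0.8]
width: 22.1
gripper_force: 61.1
```

Request:
{"api": "play_rows", "payload": {
  "targets": [
    [1,0,4,0,0],
    [1,0,8,0,0],
    [1,0.5,12,0,0],
    [1,1,16,0,0],
    [1,1.5,20,0,0],
    [1,1.7,24,0,0],
    [1,1.7,28,0,0],
    [1,1.7,31.4,0,-8],
    [1,1.7,31.4,0,-8],
    [1,1.7,31.4,0,-8]
  ]
}}

```text
clock: 27.1
eef_pos: [561.4, 102.7, 193.6]
tool_rot: [3.142, -0.001, -3.015]
force: [-0.0, -1.1, -1.6]
width: 22.0
gripper_force: 61.1
```

```bash
python3 s.py 557 101 45 187; python3 tl.py c9.png 220 180 180 150
```

```text
27.1 [561.4 102.7 193.6] [ 3.142e+00 -1.000e-03 -3.015e+00] F [-0.  -1.1 -1.6] w 22.0 g 61.1
tool cm [ 0.44 -0.12 14.86]
spin 0.2
27.1 [561.4 102.7 193.6] [ 3.142e+00 -1.000e-03 -3.015e+00] F [-0.  -1.1 -1.6] w 22.0 g 61.1
top 0.55
tray [570.6  41. ] [156.5  93.9] 9.0
side 0.65
tray [563.6  87.6] [157.1 245.8] 7.0
```

View pics/c9.png

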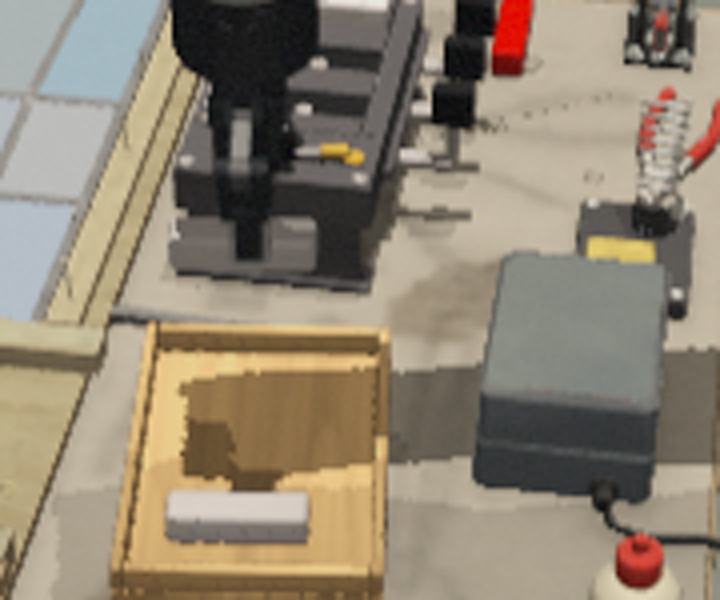

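The bar is held level at crop (245,245), and bar 3 lies in the tray at (237,515). Lower it.

Request:
{"api": "play_rows", "payload": {
  "targets": [
    [1,0.3,-0.1,4,0],
    [1,0.3,-0.1,8,0],
    [1,0.3,-0.1,11.5,0],
    [1,0.3,-0.1,13.5,0],
    [1,0.3,-0.1,14.5,0],
    [1,0.3,-0.1,14.9,0],
    [1,0.3,-0.1,14.9,0],
    [1,0.3,-0.1,14.9,0]
  ]
}}

```text
clock: 28.1
eef_pos: [560.1, 100.4, 46.4]
tool_rot: [3.141, 0.002, -3.017]
force: [0.3, 0.3, -1.1]
width: 22.4
gripper_force: 61.0
```

Request:
{"api": "play_rows", "payload": {
  "targets": [
    [0.55,0,0,0,0],
    [0.55,0,0,0,0],
    [0.55,0,0,0,0],
    [0.55,0,0,-4,0],
    [0.55,0,0,-8,0],
    [0.55,0,0,-12,8],
    [0.55,0,0,-15,8],
    [0.55,0,0,-15,8]
  ]
}}

```text
clock: 28.9
eef_pos: [562.0, 101.1, 200.1]
tool_rot: [3.14, 0.009, 3.127]
force: [1.3, -0.7, 0.7]
width: 38.3
gripper_force: 0.0
```

Request:
{"api": "play_rows", "payload": {
  "targets": [
    [0.55,0,-15,0,0],
    [0.55,-1,-20,0,0],
    [0.55,-1.7,-25,0,0],
    [0.55,-1.7,-30,0,0],
    [0.55,-1.7,-36.7,0,0],
    [0.55,-1.7,-36.7,0,0],
    [0.55,-1.7,-36.7,0,0],
    [0.55,-1.7,-36.7,0,0],
    [0.55,-1.7,-36.7,4,0],
    [0.55,-1.7,-36.7,4,0]
  ]
}}

```text
clock: 29.9
eef_pos: [566.9, -265.6, 150.5]
tool_rot: [3.137, -0.009, 3.126]
force: [0.1, 0.9, -0.3]
width: 38.1
gripper_force: 0.0
```

```bash
python3 s.py 574 -267.4 111 179.1; cat > tb.py <<'E'
from h import *
for n in ('side','top'):
    im,W=snap(n); X,Y,Z=np.moveaxis(W,2,0)
    m=((Z>23)&(im.min(2)>150)&(np.ptp(im,axis=2)<40)&(X>490)&(X<640)&(Y>0)&(Y<230)).astype(np.uint8)
    k,l,s,_=cv2.connectedComponentsWithStats(m)
    for i in range(1,k):
        if s[i,4]>40: P=W[l==i]; r=cv2.minAreaRect(P[:,:2].astype(np.float32)); print(n,s[i,4],np.round(r[0]),np.round(r[1]),round(r[2]),np.median(P[:,2]).round(1))
E
python3 tb.py
```

```text
29.9 [ 566.9 -265.6  150.5] [ 3.137 -0.009  3.126] F [ 0.1  0.9 -0.3] w 38.1 g 0.0
tool cm [-0.75 -0.19  3.94]
spin -0.0
side 241 [564. 101.] [77. 28.] 7 30.6
side 260 [561. 159.] [77. 25.] 8 30.4
top 375 [564.  99.] [78. 23.] 7 27.5
top 369 [562. 156.] [79. 23.] 7 27.4
```

Two bars are flat in the tray. Now bar 1.

Request:
{"api": "play_rows", "payload": {
  "targets": [
    [0.55,-0.5,-0.1,0,0],
    [0.55,-0.5,-0.1,0.5,0],
    [0.55,-0.5,-0.1,2.5,0],
    [0.55,-0.5,-0.1,3.9,0],
    [0.55,-0.5,-0.1,3.9,0],
    [1,-0.5,-0.1,3.9,0],
    [1,-0.5,-0.1,3.9,0],
    [1,-0.5,-0.1,3.9,0],
    [1,-0.5,-0.1,3.9,0],
    [1,-0.5,-0.1,3.9,0]
  ]
}}

```text
clock: 31.0
eef_pos: [575.9, -268.0, 116.7]
tool_rot: [-3.141, 0.001, 3.127]
force: [0.0, 0.4, -0.2]
width: 21.9
gripper_force: 59.6
```

Request:
{"api": "play_rows", "payload": {
  "targets": [
    [1,0,0,-2,0],
    [1,0,0,-5,0],
    [1,0,0,-8,0],
    [1,0,0,-8,0]
  ]
}}

```text
clock: 31.4
eef_pos: [578.2, -269.1, 200.7]
tool_rot: [-3.138, 0.008, 3.126]
force: [1.1, -0.4, -1.8]
width: 21.9
gripper_force: 59.4
```

Request:
{"api": "play_rows", "payload": {
  "targets": [
    [1,0,4,0,0],
    [1,0,8,0,0],
    [1,0.5,12,0,0],
    [1,0.8,16,0,0],
    [1,0.8,20,0,0],
    [1,0.8,24,0,0],
    [1,0.8,28,0,0],
    [1,0.8,31.3,0,-8],
    [1,0.8,31.3,0,-8],
    [1,0.8,31.3,0,-8]
  ]
}}

```text
clock: 32.4
eef_pos: [571.7, 46.0, 195.6]
tool_rot: [3.142, -0.001, -3.016]
force: [-0.6, -2.4, -1.7]
width: 21.8
gripper_force: 59.5
```

```bash
python3 s.py 564 46 46 187; python3 tb.py; python3 tl.py c10.png 220 180 180 150
```

```text
32.4 [571.7  46.  195.6] [ 3.142e+00 -1.000e-03 -3.016e+00] F [-0.6 -2.4 -1.7] w 21.8 g 59.5
tool cm [ 0.74  0.1  14.96]
spin 0.2
side 227 [564. 101.] [76. 24.] 8 30.8
side 266 [562. 158.] [79. 26.] 7 30.6
top 154 [562. 162.] [77. 14.] 2 28.1
32.5 [572.   43.5 195.8] [-3.14e+00 -1.00e-03 -3.02e+00] F [ 0.2 -0.2 -1.6] w 22.1 g 59.5
top 0.85
tray [552.  178.3] [151.   60.7] 7.3
side 0.88
tray [562.9  83.3] [158.1 252.9] 6.6
```

View pics/c10.png

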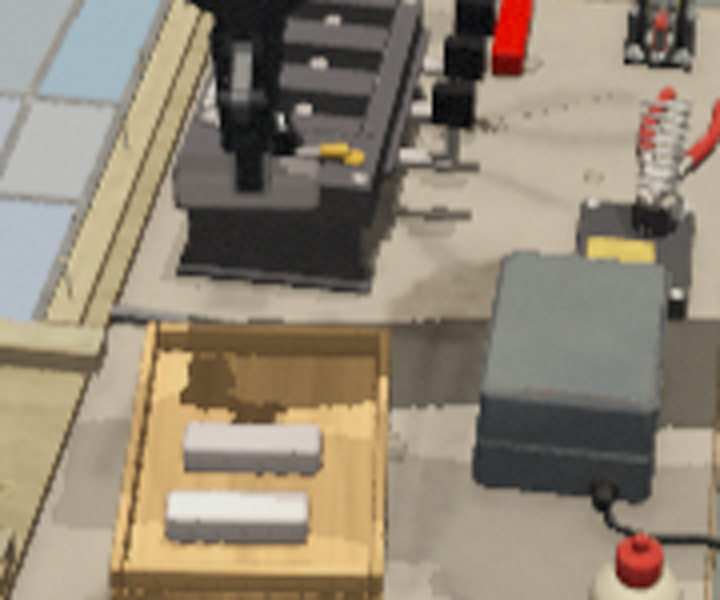

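Level at crop (248,185), both bars in the tray, tray unmoved. Lower it.

Request:
{"api": "play_rows", "payload": {
  "targets": [
    [1,0.5,0,4,0],
    [1,0.5,0,8,0],
    [1,0.5,0,11.5,0],
    [1,0.5,0,13.5,0],
    [1,0.5,0,14.5,0],
    [1,0.5,0,14.9,0],
    [1,0.5,0,14.9,0],
    [1,0.5,0,14.9,0]
  ]
}}

```text
clock: 33.5
eef_pos: [568.4, 44.6, 48.4]
tool_rot: [-3.142, 0.002, -3.017]
force: [-0.1, -0.1, -1.9]
width: 22.0
gripper_force: 59.5
```

Request:
{"api": "play_rows", "payload": {
  "targets": [
    [0.55,0,0,0,0],
    [0.55,0,0,0,0],
    [0.55,0,0,0,0],
    [0.55,0,0,-4,0],
    [0.55,0,0,-8,0],
    [0.55,0,0,-12,8],
    [0.55,0,0,-15,8],
    [0.55,0,0,-15,8]
  ]
}}

```text
clock: 34.3
eef_pos: [570.3, 44.9, 202.1]
tool_rot: [3.14, 0.009, 3.127]
force: [0.1, -0.3, 0.1]
width: 38.3
gripper_force: 0.0
```

Request:
{"api": "play_rows", "payload": {
  "targets": [
    [1,5,-15,0,0],
    [1,8.8,-20,0,0],
    [1,8.8,-20.2,0,0],
    [1,8.8,-20.2,0,0],
    [1,8.8,-20.2,0,0],
    [1,8.8,-20.2,0,0],
    [1,8.8,-20.2,0,0]
  ]
}}

```text
clock: 35.0
eef_pos: [476.3, -155.8, 197.0]
tool_rot: [3.141, -0.0, 3.126]
force: [0.3, 0.8, 0.3]
width: -0.1
gripper_force: 0.0
```

```bash
python3 s.py 480 -158 145 179.1; python3 tb.py
```

```text
35.0 [ 476.3 -155.8  197. ] [ 3.141 -0.     3.126] F [0.3 0.8 0.3] w -0.1 g 0.0
tool cm [-0.38 -0.22  5.2 ]
spin 0.0
side 228 [570.  46.] [79. 28.] 5 30.6
side 242 [564. 102.] [77. 25.] 7 30.9
side 261 [561. 159.] [76. 27.] 10 30.8
top 366 [570.  44.] [78. 23.] 7 27.8
top 368 [564.  99.] [78. 23.] 7 27.6
top 373 [562. 156.] [77. 23.] 7 27.8
```

Request:
{"api": "play_rows", "payload": {
  "targets": [
    [1,-0.2,-0.2,4,0],
    [1,-0.2,-0.2,5.7,0],
    [1,-0.2,-0.2,6.3,0],
    [1,-0.2,-0.2,6.8,0],
    [1,-0.2,-0.2,7.3,0],
    [1,-0.2,-0.2,7.8,0],
    [1,-0.2,-0.2,8.2,0],
    [1,-0.2,-0.2,8.4,0],
    [1,-0.2,-0.2,8.4,0],
    [1,-0.2,-0.2,8.4,0]
  ]
}}

```text
clock: 36.1
eef_pos: [479.4, -158.7, 113.7]
tool_rot: [-3.14, 0.002, 3.127]
force: [-0.8, 0.4, 0.6]
width: -0.0
gripper_force: 0.0
```

Request:
{"api": "play_rows", "payload": {
  "targets": [
    [1,0,0,0.2,0],
    [1,0,0,0.2,0],
    [1,0,0,0.3,0],
    [1,0,0,0.3,0]
  ]
}}

```text
clock: 36.5
eef_pos: [479.4, -158.8, 112.7]
tool_rot: [-3.14, 0.003, 3.126]
force: [-4.2, 2.3, 23.7]
width: 0.1
gripper_force: 12.0
```

```bash
cat > gz.py <<'E'
from h import *
st()
im,W=snap('side')
X,Y,Z=np.moveaxis(W,2,0)
for y in(-158,-212,-266):
    m=(abs(X-480)<12)&(abs(Y-y)<6)&(im.max(2)<70)&(Z<114); print('grip',m.sum(),np.nanpercentile(Z[m],[50,95]).round(1) if m.sum() else '')
E
python3 gz.py
```

```text
36.5 [ 479.4 -158.8  112.7] [-3.140e+00  3.000e-03  3.126e+00] F [-4.2  2.3 23.7] w 0.1 g 12.0
grip 67 [77.3 90.6]
grip 3 [ 91.  103.3]
grip 5 [85.9 93.4]
```

Request:
{"api": "play_rows", "payload": {
  "targets": [
    [1,0,0,-2,0],
    [1,0,0,-4,0],
    [1,0,0,-4,0],
    [1,0,-5.4,-4,0],
    [1,0,-5.4,-4,0],
    [1,0,-5.4,-4,0],
    [1,0,-5.4,-2.5,0],
    [1,0,-5.4,-2,0],
    [1,0,-5.4,-1.5,0],
    [1,0,-5.4,-1,0]
  ]
}}

```text
clock: 37.55
eef_pos: [477.7, -211.6, 120.3]
tool_rot: [3.142, 0.0, 3.127]
force: [-0.3, -0.8, 5.0]
width: -0.1
gripper_force: 2.6
```

Request:
{"api": "play_rows", "payload": {
  "targets": [
    [1,0,0,0.4,0],
    [1,0,0,0.7,0],
    [1,0,0,0.9,0],
    [1,0,0,0.9,0],
    [1,0,0,0.9,0]
  ]
}}

```text
clock: 38.05
eef_pos: [477.7, -211.6, 112.8]
tool_rot: [-3.142, 0.001, 3.127]
force: [-2.8, 1.3, 18.0]
width: -0.1
gripper_force: 9.0
```

Rod 2 is down (same height as rod 3, 18 N). Rod 1 next.

Request:
{"api": "play_rows", "payload": {
  "targets": [
    [1,0,0,-2,0],
    [1,0,0,-4,0],
    [1,0,0,-4,0],
    [1,0,-5.4,-4,0],
    [1,0,-5.4,-4,0],
    [1,0,-5.4,-4,0],
    [1,0,-5.4,-2.5,0],
    [1,0,-5.4,-2,0],
    [1,0,-5.4,-1.5,0],
    [1,0,-5.4,-1,0]
  ]
}}

```text
clock: 39.05
eef_pos: [476.4, -264.7, 121.1]
tool_rot: [3.14, -0.001, 3.128]
force: [-1.5, 0.8, 5.4]
width: 0.1
gripper_force: 2.6
```

Request:
{"api": "play_rows", "payload": {
  "targets": [
    [1,0,0,0.4,0],
    [1,0,0,0.8,0],
    [1,0,0,1.0,0],
    [1,0,0,1.0,0],
    [1,0,0,1.0,0]
  ]
}}

```text
clock: 39.55
eef_pos: [476.4, -264.7, 112.8]
tool_rot: [3.141, -0.001, 3.128]
force: [-4.1, 3.0, 17.3]
width: 0.0
gripper_force: 9.0
```

Request:
{"api": "play_rows", "payload": {
  "targets": [
    [1,0,0,-5,0],
    [1,0,0,-9,0],
    [0.5,-5,8,-9,20],
    [0.5,-10,15,-9,40],
    [0.5,-10.7,16.5,-9,60],
    [0.5,-10.7,16.5,-9,69],
    [0.5,-10.7,16.5,-9,69],
    [0.5,-10.7,16.5,-9,69],
    [0.5,-10.7,16.5,-9,69],
    [0.5,-10.7,16.5,-9,69]
  ]
}}

```text
clock: 40.55
eef_pos: [585.8, -101.5, 200.7]
tool_rot: [-3.141, -0.001, 1.922]
force: [-0.1, 0.2, -0.5]
width: 42.7
gripper_force: 0.0
```

```bash
python3 s.py 585 -101 120 110; python3 gz.py
```

```text
40.55 [ 585.8 -101.5  200.7] [-3.141e+00 -1.000e-03  1.922e+00] F [-0.1  0.2 -0.5] w 42.7 g 0.0
tool cm [ 0.06 -0.05  8.07]
spin 0.1
40.55 [ 585.8 -101.5  200.7] [-3.141e+00 -1.000e-03  1.922e+00] F [-0.1  0.2 -0.5] w 42.7 g 0.0
grip 73 [78.8 92.3]
grip 68 [78.7 92.4]
grip 53 [78.3 91.3]
```

Request:
{"api": "play_rows", "payload": {
  "targets": [
    [0.5,0.1,0,4,0],
    [0.5,0.1,0,6.5,0],
    [0.5,0.1,0,8.1,0],
    [0.5,0.1,0,8.1,0],
    [1,0.1,0,8.1,0],
    [1,0.1,0,8.1,0],
    [1,0.1,0,8.1,0],
    [1,0.1,0,8.1,0],
    [1,0.1,0,8.1,0]
  ]
}}

```text
clock: 41.5
eef_pos: [586.0, -102.0, 121.5]
tool_rot: [3.141, 0.0, 1.927]
force: [-3.5, 0.9, 6.5]
width: 12.8
gripper_force: 60.0
```

Request:
{"api": "play_rows", "payload": {
  "targets": [
    [1,0,0,0,-7],
    [1,0,0,0,-14],
    [1,0,0,0,-21],
    [1,0,0,0,-28],
    [1,0,0,0,-35],
    [1,0,0,0,-42],
    [1,0,0,0,-49],
    [1,0,0,0,-56],
    [1,0,0,0,-63],
    [1,0,0,0,-68.5]
  ]
}}

```text
clock: 42.5
eef_pos: [586.9, -100.6, 121.5]
tool_rot: [3.14, 0.003, 3.128]
force: [-1.1, 2.6, 5.2]
width: 12.7
gripper_force: 59.8
```

Request:
{"api": "play_rows", "payload": {
  "targets": [
    [1,0,0,0,0],
    [0.5,0,0,0,0],
    [0.5,0,0,0,0],
    [0.5,0,0,0,0],
    [0.5,0,0,-4,0],
    [0.5,0,0,-8,0],
    [0.5,10,0,-10,0],
    [0.5,15,15,-10,0],
    [0.5,15,15,-10,0],
    [0.5,15,15,-10,0]
  ]
}}

```text
clock: 43.5
eef_pos: [454.6, 25.8, 218.9]
tool_rot: [3.141, 0.001, 3.12]
force: [0.9, 1.2, -0.5]
width: 42.5
gripper_force: 0.0
```

```bash
python3 tb.py; python3 look.py c11.png; python3 gz.py; python3 - <<'E'
from h import *
im,W=snap('top')
for k in['flux_bottle','solder_spool','pliers']: print(k,[np.round(x['bbox']) for x in ctrl.trace('top',k)[:1]])
E
```

```text
side 228 [570.  46.] [79. 28.] 4 31.1
side 237 [564. 102.] [77. 26.] 9 30.7
side 264 [561. 158.] [77. 25.] 8 30.8
top 48 [549.  35.] [124.  20.] 14 29.1
top 54 [597. 103.] [13. 21.] 6 28.4
top 227 [562. 160.] [22. 78.] 89 27.7
43.6 [451.8  30.8 218.8] [ 3.139e+00 -3.000e-03  3.131e+00] F [ 1.1 -0.1 -0.3] w 42.9 g 0.0
grip 104 [ 480.3 -212.4] [14.6 28.2] 89.3 z 86.1
grip 114 [ 479.1 -266.1] [14.3 27.9] 88.6 z 85.6
grip 103 [ 480.1 -158.1] [13.3 26.3] 88.5 z 85.7
rim/bars 64 [674.2  33.1] [10.8 23.9] 0.5 z 29.2
rim/bars 712 [561.5 101.2] [151.5 210.4] 7.0 z 24.2
rim/bars 321 [562.4 158.7] [79.7 23.7] 3.2 z 27.5
43.65 [454.1  27.9 218.9] [ 3.141 -0.     3.128] F [ 0.5 -1.1  0.4] w 42.9 g 0.0
grip 4 [71.4 80.2]
grip 0 
grip 0 
flux_bottle [array([172., 301., 200., 326.])]
solder_spool [array([137., 301., 168., 327.])]
pliers [array([386., 294., 447., 325.])]
```

View pics/c11.png

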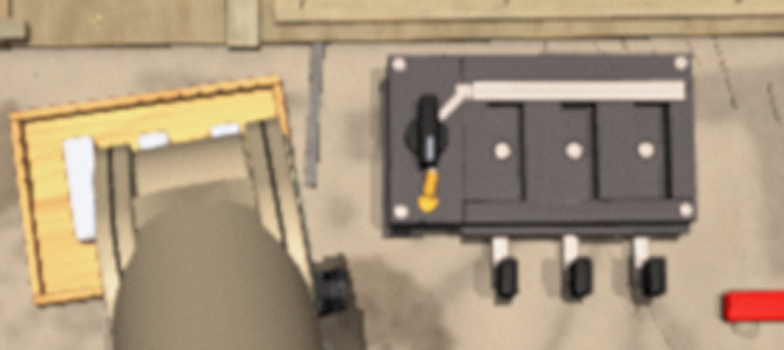

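Knob home (428,130), keeper back over the nests (575,90), nests empty, rods level and down, and three bars flat in the tray. The bystanders haven't moved. Handing in.

Request:
{"api": "play_rows", "payload": {
  "targets": [
    [0.5,0,0,0,0],
    [0.5,0,0,0,0],
    [0.5,0,0,0,0],
    [0.5,0,0,0,0],
    [0.5,0,0,0,0]
  ]
}}

```text
clock: 44.4
eef_pos: [455.6, 25.0, 218.5]
tool_rot: [3.142, -0.0, 3.122]
force: [0.3, -0.4, 0.4]
width: 42.7
gripper_force: 0.0
```

```bash
python3 -c "
from h import *
st(); print(ctrl.finish_job())"
```

```text
44.4 [455.6  25.  218.5] [ 3.142 -0.     3.122] F [ 0.3 -0.4  0.4] w 42.7 g 0.0
the job is handed in; nothing more can be done
None
```

The job is handed in at 44 s: all three bars lie flat and apart in the tray, the rods are pushed fully down, the knob is back home, and the bottle, spool and pliers were left alone.

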